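# Clamp a stone dental cast in the ratchet model clamp

## Task

Set the loose stone dental cast down, teeth up, on the bed of the ratchet model clamp, with its two side faces towards the two jaws, and let go of it. Then wind the red knob clockwise click by click: feel for the point where the cast is pinched between both jaws, go exactly one click past that so that the pawl holds it firmly, and let go of the knob. Stone is brittle: a second click past the pinch cracks it, so do not drop or overtighten it, and leave the jar, the glass dish and the knife where they are.

Things in the scene. Friction and masses are not known exactly. Their poses are not given: they have to be found in the camera images.
- cast: loose cream stone cast of a lower dental arch, 0.15 kg: flat base 54 mm long in x (front teeth to +x), 19 mm high, teeth up to 31 mm. Hand-trimmed side faces (+y, -y) taper, 57 to 59 mm apart, narrower at the front, so the width where the jaws bear is not exactly known. Origin: centre of underside, z up. Hold it by the flat front and back of its base. Either end may face the clamp's +x
- clamp: ratchet model clamp, fixed on the counter: base plate 80 mm (x) by 232 mm (y = -161 to +71), 10 mm thick. From +y to -y: stop jaw, screwed down with its rubber face (looking to -y) anywhere from y = +27 to +36 mm; bed; moving jaw; grey gear housing (84 x 74 mm, 40 mm high) with ratchet wheel and red knob, axis at x = 0, y = -115. Jaws at most 44 mm high. Origin on the counter, 2 mm to -y of bed
- bed (a point): centre of the top of the clamp's bed, a grey pedestal 42 mm (x) by 50 mm (y), 22 mm above the counter, on which the cast is to stand; axes as the clamp's. The cast overhangs it in x at both ends, so fingers holding its front and back have room beside the bed, down to the base plate 12 mm below the bed's top
- jaw: the moving jaw; origin: centre of its rubber face, which looks to the clamp's +y, 42 mm wide (x), 18 mm high, 33 mm above the counter. The knob winds it to +y, 2 mm a click; it starts 66 to 77 mm from the stop jaw's face. It sits on springs: once the cast is pinched between both jaws its push rises by 8 N a click (4 N per mm) and the knob's torque by 0.06 N m a click (0.03 per mm)
- wheel (a point): centre of the top of the brass ratchet wheel under the knob, 52 mm above the counter: 31 mm radius, 24 teeth, 15 degrees (0.262 rad) a click. A dark sprung pawl with a blue tab (tab top 54 mm high) rides on it at its +x side and stops it from turning back: if let go between two clicks, the knob slips back to the last tooth caught and stays, so it may be wound in several grasps
- knob_grip (a point): on the knob's axis, half way up its red bar grip, 76 mm above the counter: bar 50 mm long (this point's y), 14 mm thick (its x), from 62 to 88 mm above the counter; hold its two flat sides. Clockwise from above closes the jaw. With nothing pinched it resists with 0.05 to 0.08 N m, rising over each tooth, dropping at the click. The whole job takes 1.1 to 3 rad
- jar: bystander: small amber jar with a white cap, 48 mm wide, 55 mm high; origin at the centre of its underside
- dappen: bystander: small green glass mixing dish, 42 mm wide, 26 mm high; origin at the centre of its underside
- knife: bystander: plaster knife 178 mm long with a wooden handle 17 mm wide (towards its -x) and a steel blade, lying along its own x; origin on the counter under its middle
Mind the look-alikes: they are no part of the job. There is more than one size of the cast; the job needs the middle-sized.

How it is judged:
On the way:
1. the cast stands on the bed, teeth up, side faces to the jaws, let go of and not yet pinched (x of cast in the frame of bed between -0.012 and 0.012 m and y of cast in the frame of bed between -0.02 and 0.012 m and z of cast in the frame of bed below 0.003 m and angle between cast's own z axis and vertical below 0.08 rad and angle between the x axis of cast and the x axis of clamp, either way round below 0.2 rad and contact force between the fingers and cast below 0.1 N and contact force between jaw and cast below 3 N), for 0.2 s.
At the end, for the whole second after the job is handed in: Robot clear of all; the pawl holds the sprung jaw on the cast with 6 to 17.5 N (one click past the pinch gives 8 to 16 N); cast at rest on the bed, teeth up (z within 3 mm, tilt under 0.08 rad), square to the jaws within 0.1 rad, within 12 mm of the bed centre in x and 9 mm in y (contact force between jaw and cast between 6 and 17.5 N and x of cast in the frame of bed between -0.012 and 0.012 m and y of cast in the frame of bed between -0.009 and 0.009 m and z of cast in the frame of bed below 0.003 m and angle between cast's own z axis and vertical below 0.08 rad and angle between the x axis of cast and the x axis of clamp, either way round below 0.1 rad and linear speed of cast below 0.01 m/s); the robot touches nothing.
It fails at once if the moving jaw presses the cast with more than 21 N (two clicks past the pinch): it cracks (contact force between jaw and cast above 21 N).
It fails at once if the cast falls or is thrown (moves faster than 0.4 m/s while not held, a drop of about 8 mm) (linear speed of cast above 0.4 m/s and contact force between the fingers and cast below 0.1 N).
It fails at once if the jar, the dish or the knife is moved by more than 20 mm (distance of any of jar, dappen, knife from where it was at the start of the episode above 0.02 m).
It also fails if it takes over 58 s, if anything falls off the work surface, if the arm or the gripper's body presses on something with over 40 N, if the wrist force passes 120 N, or if a joint passes its speed limit or range.

## Robot

A 6-joint arm with a two-finger parallel gripper is mounted at the origin on the work surface. World frame = base frame: x ahead of the robot, y to its left, z up, the work surface at z = 0. Lengths are in m, angles in rad, forces in N, time in s.
With the tool pointing down it reaches from about 0.35 to 0.975 m from the base axis. Payload 4.9 kg.
Tool frame: the origin (TCP) lies on the centre line of the jaws, within the pads' length; the fingertips stand 17 mm ahead of it and the grasp point (between the pads) lies 2 mm behind it (ctrl.tcp_to_tips is the x of the fingertips in the tool frame, in m); x points along the fingers, z is the direction in which the jaws open and shut, and the axes are right-handed (so a half turn about x gives the same grasp; the last joint's range is limited). The gripper opens to 85 mm and grips with 20 to 120 N. Pads are 22 mm wide; open, the fingers measure 114 mm over their backs; the gripper's body (76 mm by 85 mm) begins 54 mm behind the grasp point. The pads swing forward as they close: fully open they stand 13 mm farther back than shut.
Start: joints at [-1.353, 0.053, 1.613, -0, 1.476, -0.119], TCP at [0.207, -0.59, 0.248] pointing down, gripper open.
Joint ranges: [-3.01, 3.01], [-1.01, 2.22], [0.06, 2.58], [-1.02, 4.17], [0.09, 2.62], [-3.14, 3.14]. Speed limits (rad/s): [2.57, 2.57, 3.14, 3.14, 3.14, 3.14].

## Interface

Orientations are given as a rotation vector (axis times angle).
In Python, from station import ctrl, cams, finder gives the robot as it stands.
- The arm moves only by the tool step_arm, never from a script. Its argument "moves" is a list of rows, each a list of 3 entries, a list of its own where there are three numbers: the shift along the tool's x, y, z in cm, then the turn, a rotation vector about the tool's x, y, z in degrees, then the opening, from 0 (shut) to 1 (fully open). A call has exactly 10 rows; each row is the pose to reach, as a shift and turn from the pose measured when the call began, along the tool's axes at that moment; what a row does not reach only later rows make up. A row lasts 1/12 s, in which the tool goes at most 41.7 mm and 7.16 degrees, less where a joint would pass 70% of its speed; a pose out of reach is approached as far as the arm can. A call with a gripper value outside its range is refused whole. The fingers move at their own pace and stop on an object; "grip_force" is the grip in N (left out, the last holds). Time passes only in rows, so rows that repeat a pose let the fingers close, or fill a call up. It gives the time, the measured TCP pose, the force and the opening at its end, in the units of the state.
- ctrl.get_obs(): the state, without advancing time (a new reading comes with each control period).
- cams.get_image(name): name is "scene" or "top"; returns a dict with "pixels" (420x560x3 uint8, blue, green, red), "fx", "fy", "cx", "cy" (pixels), "position" and "attitude" of the camera in the world. Camera axes: x right, y up, looking along -z (the intrinsics and any distortion apply to the point x, -y, -z); pixel columns grow to the right and rows downward; lengths in m; the calibration is good to about 2 mm. A picture is of the moment at which its call begins. There is no depth.
- ctrl.finish_job(): hands the job in, once; it reports no verdict.
Trained networks look in the newest picture that a camera, given by its name, has taken for a name from the list of things; names that differ only in an ending like _2 or _b are one class to them, and where a whole thing is asked for, a point or a joint stands for the part that bears it (a point fixed in the world has none). Each returns a list of dicts, best first, with "conf" (0 to 1); they miss things now and then, are a little off and sometimes report something else, mostly with a low value. They report only what shows in the picture. A call takes as long as a camera call. They do not tell look-alikes from the thing itself.
- finder.find_in(camera, name): "at" ([column, row] in pixels, amid what is visible of it).
- finder.regions_of(camera, name): "region" (420x560 bool, what is visible of it) and "at" ([column, row] in pixels, amid what is visible of it).
- finder.tip_of(camera, name): "at" ([column, row] in pixels: a listed point, or the origin of a listed thing).
The state is a dict: "t": time; "q": joint angles; "dq": joint speeds; "effort": joint torques, N m; "tool_pos": TCP position; "tool_rot": TCP orientation; "contact_force": force on the tool from outside, world axes, zero at the start; "wrist_torque": the same for the moment, N m; "opening": finger opening in m.
Only numpy, scipy, OpenCV 4.12 (cv2) and the standard library are available. Lean on these libraries where they do the work, as an engineer would, in place of code of your own. Each camera call takes 0.05 s, during which the arm holds its last target. There are 200 camera calls.

## Working session

There is one attempt and no reset: what is moved stays moved. The work goes in short steps, Python scripts to look and compute and a tool call to move; the robot and the scene stay as the last step left them, time stands still between calls to the robot, and variables do not carry over. Pictures are saved under pics/ and viewed, on a budget of 10 in all, crops included, one or two more only if the job needs it, and the job is handed in when it is done.

Besides the shell and the picture viewer there is one more tool, called as name(argument=value, ...), one argument or row to a line, values as JSON. step_arm: Moves the arm, as the interface text tells. Its arguments: {"type":"object","properties":{"moves":{"type":"array"},"grip_force":{"type":"number"}},"required":["moves"]}

```bash
mkdir -p pics
cat > h.py <<'E'
import numpy as np, cv2
from scipy.spatial.transform import Rotation as R
from station import ctrl,cams,finder
def rot(a):
    a=np.array(a,float)
    if a.shape==(3,3): return a
    return R.from_rotvec(a).as_matrix() if a.size==3 else R.from_quat(a).as_matrix()
def ray(im,uv,z):
    d=np.array([(uv[0]-im['cx'])/im['fx'],-(uv[1]-im['cy'])/im['fy'],-1.])
    d=rot(im['attitude'])@d; p=np.array(im['position'])
    return p+d*(z-p[2])/d[2]
def proj(im,P):
    c=rot(im['attitude']).T@(np.array(P)-np.array(im['position']))
    return np.array([im['cx']+im['fx']*c[0]/-c[2], im['cy']+im['fy']*c[1]/c[2]])
def tri(im1,u1,im2,u2):
    A=[];b=[]
    M=np.zeros((3,3));v=np.zeros(3)
    for im,u in((im1,u1),(im2,u2)):
        p=np.array(im['position']);d=ray(im,u,0)-p;d/=np.linalg.norm(d)
        Q=np.eye(3)-np.outer(d,d);M+=Q;v+=Q@p
    return np.linalg.solve(M,v)
E
python3 - <<'E'
from h import *
o=ctrl.get_obs(); print(o)
for c in('scene','top'):
    im=cams.get_image(c); cv2.imwrite(f'pics/{c}0.png',im['pixels'])
    print(c,{k:v for k,v in im.items() if k!='pixels'})
    for n in('cast','clamp','bed','jaw','wheel','knob_grip','jar','dappen','knife'):
        for k in finder.tip_of(c,n)[:5]:
            print(n,np.round(k['at'],1),round(k['conf'],2),[np.round(ray(im,k['at'],z)[:2],3) for z in ({'bed':[.022],'jaw':[.033],'wheel':[.052],'knob_grip':[.076]}.get(n,[0]))])
E
```

```text
{'t': 0.0, 'q': array([-1.35299128e+00,  5.33551995e-02,  1.61432265e+00, -1.03516385e-06,
        1.47602742e+00, -1.18976163e-01]), 'dq': array([-0.00128317,  0.0030585 ,  0.0003415 ,  0.00117176, -0.00109771,
        0.00038998]), 'effort': array([-2.14913111e-03, -3.93693817e+01, -3.70172596e+01, -2.97317974e-04,
        7.26090831e-03, -2.20269447e-05]), 'tool_pos': array([ 0.20641379, -0.5892873 ,  0.24704692]), 'tool_rot': array([ 0.95902202,  1.35151857, -0.95667544]), 'contact_force': array([ 0.22240869,  0.47832361, -0.57401489]), 'wrist_torque': array([-0.01516162,  0.01744249,  0.00756829]), 'opening': 0.08558462044050767}
scene {'fx': 441.84721271119383, 'fy': 441.84721271119383, 'cx': 283.2409796127327, 'cy': 212.50574376163522, 'position': array([ 1.31135217, -0.1156156 ,  0.65218056]), 'attitude': array([0.79008949, 0.61754158, 1.27595927])}
cast [394.4 191.4] 0.8 [array([0.416, 0.382])]
cast [365.1 197.2] 0.68 [array([0.429, 0.295])]
cast [316.7 200.2] 0.56 [array([0.421, 0.167])]
clamp [254.7 232.3] 0.75 [array([ 0.522, -0.009])]
bed [257.2 225.7] 0.74 [array([ 0.52
[... 546 characters left out ...]
st [128.2 314.8] 0.88 [array([0.397, 0.389])]
cast [225.4 298.3] 0.79 [array([0.42 , 0.168])]
cast [171.7 287.9] 0.62 [array([0.451, 0.291])]
clamp [302.4 246.6] 0.95 [array([ 0.529, -0.016])]
clamp [402.6 291.7] 0.54 [array([ 0.411, -0.237])]
bed [303.8 240.8] 0.63 [array([ 0.539, -0.019])]
jaw [319.4 243. ] 0.44 [array([ 0.529, -0.053])]
wheel [348.4 237. ] 0.66 [array([ 0.536, -0.117])]
knob_grip [352.9 237.8] 0.7 [array([ 0.529, -0.122])]
knob_grip [316.8 160.8] 0.58 [array([ 0.712, -0.058])]
jar [400.3 288.1] 0.9 [array([ 0.419, -0.233])]
dappen [401.2 292.6] 0.6 [array([ 0.409, -0.233])]
dappen [205.5 171.8] 0.57 [array([0.729, 0.208])]
knife [320.4 243.5] 0.3 [array([ 0.534, -0.059])]
```

Run:
```python
import cv2
for c,(x0,y0,x1,y1) in dict(scene=(120,120,460,320),top=(90,110,440,370)).items():
    i=cv2.imread(f'pics/{c}0.png')[y0:y1,x0:x1]; s=min(800/(x1-x0),600/(y1-y0)); cv2.imwrite(f'pics/{c}0c.png',cv2.resize(i,None,fx=s,fy=s,interpolation=cv2.INTER_CUBIC)); print(c,s)
```

```text
scene 2.3529411764705883
top 2.2857142857142856
```

View pics/scene0c.png

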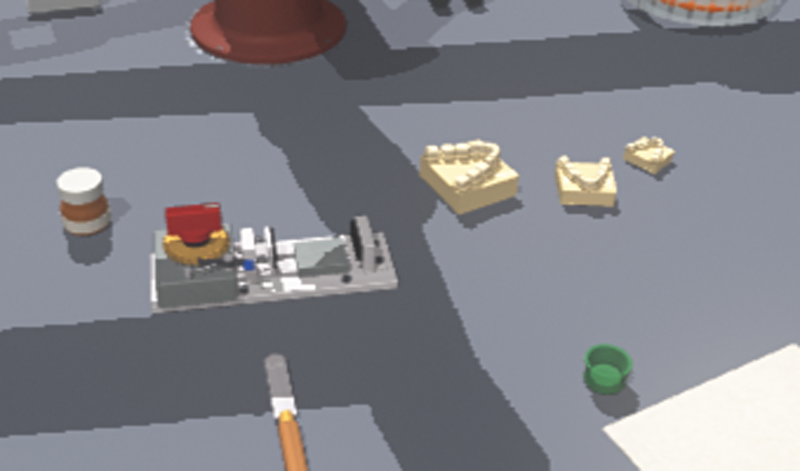

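View pics/top0c.png

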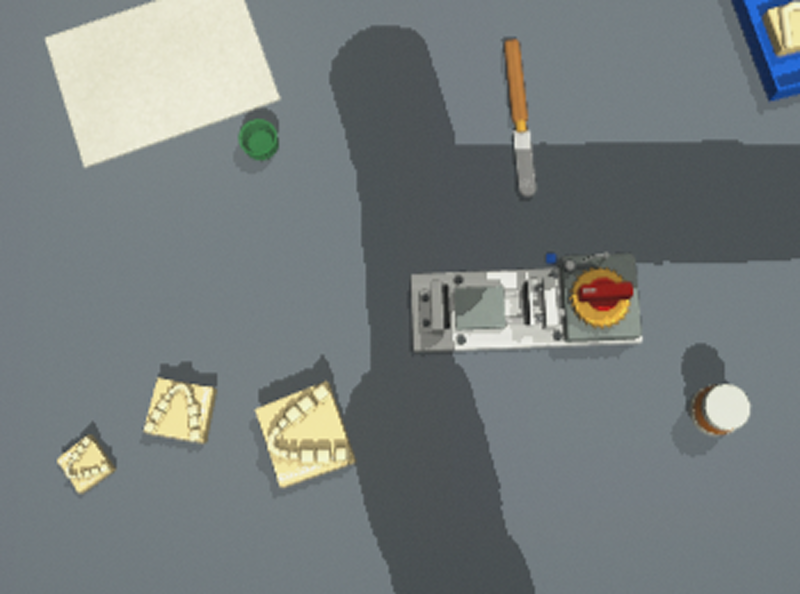

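The top view shows three casts, at crop (85,465) small, (180,410) middle and (305,435) large. I take the middle one, at world (0.44, 0.29), front to +x. The clamp's stop jaw points to world +y, and the knob is at crop (605,295). Next I fit silhouettes for the pose and yaw of the cast and the clamp.

```bash
cat > fit.py <<'E'
from h import *
from scipy.optimize import differential_evolution
def box(x0,x1,y0,y1,z0,z1): return np.array([[x,y,z] for x in(x0,x1) for y in(y0,y1) for z in(z0,z1)])
CAST=[box(-.027,.027,-.029,.029,0,.019),box(-.022,.02,-.022,.022,.019,.029)]
CLAMP=[box(-.04,.04,-.161,.071,0,.010),box(-.042,.042,-.152,-.078,0,.040)]
def mask(im,parts,p,S=4):
    m=np.zeros((420*S,560*S),np.uint8);c,s=np.cos(p[2]),np.sin(p[2])
    for b in parts:
        w=b@np.array([[c,-s,0],[s,c,0],[0,0,1]]).T+[p[0],p[1],p[3] if len(p)>3 else 0]
        q=np.array([proj(im,x) for x in w])
        cv2.fillConvexPoly(m,cv2.convexHull(((q+.5)*S).astype(np.int32)),1)
    return cv2.resize(m.astype(np.float32),(560,420),interpolation=cv2.INTER_AREA)
def fit(views,parts,p0,r=(.025,.025,.35),ext=None):
    def cost(p):
        t=0
        for im,reg in views:
            m=mask(im,parts,p,2); t+=1-np.minimum(m,reg).sum()/np.maximum(m,reg).sum()
        return t
    s=differential_evolution(cost,[(a-b,a+b) for a,b in zip(p0,r)],popsize=8,maxiter=25,seed=1)
    return s.x,s.fun
def region(c,n,xy,z=0.01,im=None):
    im=im or cams.get_image(c)
    best=min(finder.regions_of(c,n),key=lambda k:np.linalg.norm(ray(im,k['at'],z)[:2]-xy))
    return im,best['region'].astype(np.float32)
E
python3 - <<'E'
from fit import *
V={}
for n,xy,parts,p0 in(('cast',(.44,.293),CAST,(.44,.293,-.15)),('clamp',(.525,-.04),CLAMP,(.525,-.012,-.04))):
    v=[region(c,n,xy,.02) for c in('top','scene')]
    for im,r in v:
        ys,xs=np.where(r>0); print(n,r.sum(),xs.min(),xs.max(),ys.min(),ys.max())
    for w in(v,v[:1],v[1:]): print(n,fit(w,parts,p0))
    V[n]=v
im=V['clamp'][0][0]
for c in('top','scene'):
  for n,h in(('cast',.02),('jar',.03),('dappen',.013),('knife',0)):
    im=cams.get_image(c)
    print(c,n,[(np.round(ray(im,k['at'],h)[:2],3),round(k['conf'],2)) for k in finder.find_in(c,n)])
# red bar orientation at z=.088 in top
im=V['clamp'][0][0];p=im['pixels'].astype(int)
m=((p[...,2]>130)&(p[...,1]<60)&(p[...,0]<60)); m[:,:335]=0;m[:,375:]=0;m[:220]=0;m[260:]=0
ys,xs=np.where(m);pts=np.array([ray(im,(x,y),.088)[:2] for x,y in zip(xs,ys)]).astype(np.float32)
print(len(pts),cv2.minAreaRect(pts))
E
```

```text
cast 649.0 154 184 275 302
cast 441.0 356 381 187 207
cast (array([ 0.44827157,  0.29528911, -0.23775548]), np.float64(0.22219866514205933))
cast (array([ 0.44827808,  0.29484267, -0.23420766]), np.float64(0.057174086570739746))
cast (array([ 0.44500215,  0.2974867 , -0.25502417]), np.float64(0.1290973424911499))
clamp 3545.0 270 370 221 263
clamp 3254.0 184 288 206 252
clamp (array([ 0.53144776, -0.00955216, -0.01318215]), np.float64(0.20041823387145996))
clamp (array([ 0.53245281, -0.01015002, -0.00208353]), np.float64(0.04274320602416992))
clamp (array([ 0.52759215, -0.00932753, -0.02452615]), np.float64(0.11689376831054688))
top cast [(array([ 0.534, -0.132]), 0.69), (array([0.452, 0.296]), 0.67), (array([0.42, 0.17]), 0.56)]
top jar [(array([ 0.423, -0.234]), 0.86)]
top dappen [(array([0.731, 0.212]), 0.74)]
top knife [(array([ 0.737, -0.064]), 0.66)]
scene cast [(array([0.418, 0.167]), 0.86), (array([0.453, 0.29 ]), 0.63), (array([0.421, 0.383]), 0.54)]
scene jar [(array([ 0.545, -0.08 ]), 0.72), (array([ 0.426, -0.232]), 0.55)]
scene dappen [(array([0.714, 0.221]), 0.61)]
scene knife [(array([ 0.739, -0.065]), 0.87)]
104 ((0.5281717777252197, -0.12759576737880707), (0.028787368908524513, 0.039580218493938446), 23.147043228149414)
```

```bash
cat >> h.py <<'E'
def tgt(pos,yaw,o=None):
    "TCP pos, tool pointing down, tool z at yaw (mod pi, nearest). prints shift cm, turn deg"
    o=o or ctrl.get_obs(); T=rot(o['tool_rot'])
    best=None
    for y in(yaw,yaw+np.pi):
        X=np.array([0,0,-1.]);Z=np.array([np.cos(y),np.sin(y),0]);G=np.column_stack([X,np.cross(Z,X),Z])
        rv=R.from_matrix(T.T@G).as_rotvec()
        if best is None or np.linalg.norm(rv)<np.linalg.norm(best):best=rv
    print('shift',np.round(T.T@(np.array(pos)-o['tool_pos'])*100,2),'turn',np.round(np.degrees(best),1))
E
python3 - <<'E'
from h import *
print(ctrl.tcp_to_tips); o=ctrl.get_obs();print(np.round(rot(o['tool_rot']),3),o['t'])
tgt((.42,-.2,.2),-.2); tgt((.448,.295,.12),-.22)
E
```

```text
0.017
[[ 0.     0.944  0.331]
 [-0.     0.331 -0.944]
 [-1.     0.     0.   ]] 2.2
shift [  4.83  33.03 -29.74] turn [-59.2   0.   -0. ]
shift [ 12.83  52.03 -75.53] turn [-58.1   0.   -0. ]
```

step_arm(
  moves=[
    [[1,3.5,-3],[-6,0,0],1],
    [[2,7,-6],[-12,0,0],1],
    [[3,10.5,-9.5],[-18,0,0],1],
    [[4,14,-12.5],[-24,0,0],1],
    [[4.5,17,-15.5],[-30,0,0],1],
    [[4.5,20,-18],[-36,0,0],1],
    [[4.5,23,-21],[-42,0,0],1],
    [[4.5,26.5,-24],[-48,0,0],1],
    [[4.5,30,-27],[-54,0,0],1],
    [[4.5,33,-30],[-59,0,0],1],
  ],
  grip_force=40,
)

```text
t: 3.03
tool_pos: [0.404, -0.2258, 0.2037]
tool_rot: [0.156, 1.564, -0.157]
contact_force: [1.0, -0.2, -0.2]
opening: 0.0853
```

Run:
```python
from h import *
print(np.round(ctrl.get_obs()['q'],2))
tgt((.448,.295,.15),-.22)
```

```text
[-0.67 -0.32  2.03  0.    1.44 -0.47]
shift [ 5.34 51.92 -6.03] turn [1.2 0.1 0. ]
```

step_arm(
  moves=[
    [[0,4,-0.5],[0,0,0],1],
    [[0,8,-1],[0,0,0],1],
    [[0,12,-1.5],[0,0,0],1],
    [[0,16,-2],[0,0,0],1],
    [[0,20,-2.5],[0,0,0],1],
    [[0.5,24,-3],[0,0,0],1],
    [[1,28,-3.5],[0,0,0],1],
    [[1.5,32,-4],[0,0,0],1],
    [[2,36,-4.5],[0,0,0],1],
    [[2.5,40,-5],[0,0,0],1],
  ],
)

```text
t: 3.87
tool_pos: [0.4342, 0.1784, 0.1786]
tool_rot: [0.156, 1.563, -0.157]
contact_force: [1.6, -1.4, 0.4]
opening: 0.0853
```

Run:
```python
from h import *
tgt((.448,.295,.10),-.21)
```

```text
shift [ 7.86 11.7  -0.97] turn [ 0.6  0.1 -0. ]
```

step_arm(
  moves=[
    [[1,4,-0.4],[0.6,0,0],1],
    [[2,8,-0.7],[0.6,0,0],1],
    [[4,11,-1],[0.6,0,0],1],
    [[6,11.7,-1],[0.6,0,0],1],
    [[7,11.7,-1],[0.6,0,0],1],
    [[7.8,11.7,-1],[0.6,0,0],1],
    [[7.8,11.7,-1],[0.6,0,0],1],
    [[7.8,11.7,-1],[0.6,0,0],1],
    [[7.8,11.7,-1],[0.6,0,0],1],
    [[7.8,11.7,-1],[0.6,0,0],1],
  ],
)

```text
t: 4.7
tool_pos: [0.4487, 0.2946, 0.1022]
tool_rot: [0.167, 1.56, -0.165]
contact_force: [0.1, 0.3, -0.6]
opening: 0.0857
```

Run:
```python
from h import *
o=ctrl.get_obs(); tgt((.448,.295,.021),-.22)
for c in('top','scene'):
    im=cams.get_image(c); u=proj(im,(.448,.295,.02)).astype(int)
    p=im['pixels'][u[1]-50:u[1]+50,u[0]-65:u[0]+65].copy()
    cv2.imwrite(f'pics/{c}1.png',p)
a=np.hstack([cv2.resize(cv2.imread(f'pics/{c}1.png'),(400,308),interpolation=cv2.INTER_CUBIC) for c in('top','scene')]);cv2.imwrite('pics/one.png',a)
```

```text
shift [ 8.12  0.01 -0.11] turn [ 0.5  0.3 -0.1]
```

View pics/one.png

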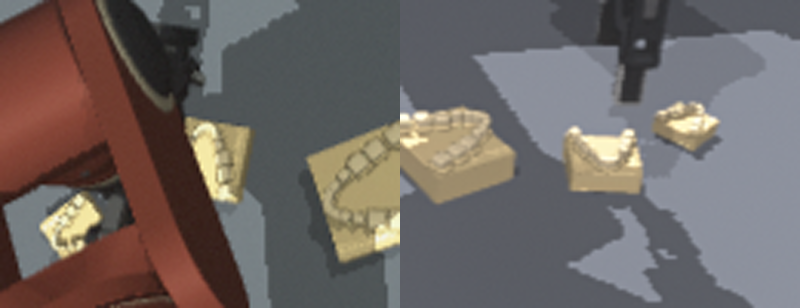

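step_arm(
  moves=[
    [[2,0,-0.1],[0.5,0,0],1],
    [[4,0,-0.1],[0.5,0,0],1],
    [[6,0,-0.1],[0.5,0,0],1],
    [[7,0,-0.1],[0.5,0,0],1],
    [[7.8,0,-0.1],[0.5,0,0],1],
    [[8.3,0,-0.1],[0.5,0,0],1],
    [[8.3,0,-0.1],[0.5,0,0],0.75],
    [[8.3,0,-0.1],[0.5,0,0],0.6],
    [[8.3,0,-0.1],[0.5,0,0],0.5],
    [[8.3,0,-0.1],[0.5,0,0],0.4],
  ],
  grip_force=40,
)

```text
t: 5.63
tool_pos: [0.4489, 0.2956, 0.0203]
tool_rot: [0.174, 1.557, -0.17]
contact_force: [0.7, 1.5, 2.9]
opening: 0.053
```

step_arm(
  moves=[
    [[0,0,0],[0,0,0],0.4],
    [[0,0,0],[0,0,0],0.4],
    [[0,0,0],[0,0,0],0.4],
    [[0,0,0],[0,0,0],0.4],
    [[0,0,0],[0,0,0],0.4],
    [[-0.5,0,0],[0,0,0],0.4],
    [[-1.5,0,0],[0,0,0],0.4],
    [[-3,0,0],[0,0,0],0.4],
    [[-4,0,0],[0,0,0],0.4],
    [[-4,0,0],[0,0,0],0.4],
  ],
)

```text
t: 6.47
tool_pos: [0.4508, 0.2966, 0.0638]
tool_rot: [0.176, 1.552, -0.168]
contact_force: [0.2, 0.2, -1.3]
opening: 0.0527
```

Run:
```python
from fit import *
o=ctrl.get_obs();print(o['t'],o['opening'],o['tool_pos'],o['contact_force'])
im=cams.get_image('scene'); u=proj(im,o['tool_pos']).astype(int)
p=im['pixels'][u[1]-60:u[1]+60,u[0]-80:u[0]+80]
cv2.imwrite('pics/two.png',cv2.resize(p,None,fx=4,fy=4,interpolation=cv2.INTER_CUBIC)); print(u)
tgt((.531,.02,.13),-.013)
```

```text
6.4667 0.052674526029901234 [0.45075338 0.29657276 0.06378943] [ 0.20027726  0.15664489 -1.26881796]
[372 181]
shift [ -6.77 -25.16  13.98] turn [-11.8   0.6  -0.3]
```

View pics/two.png

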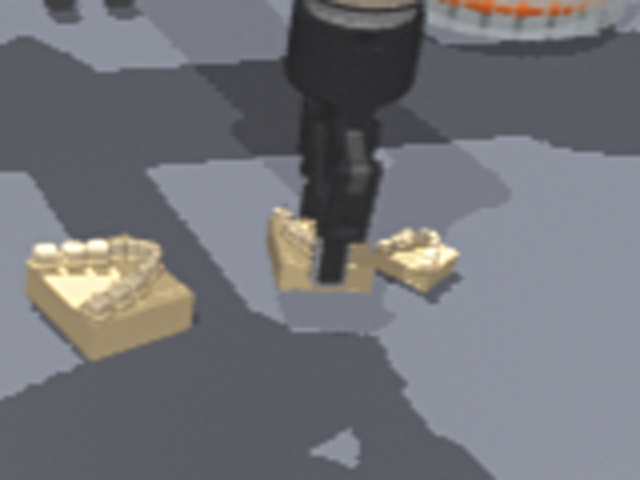

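The cast is held centrally: its front face spans columns 280–375 and the finger is at 330. It hangs level. Next I measure the jaw gap in the first pictures.

Run:
```python
from h import *
out=[]
for c,(w,h) in(('top',(62,27)),('scene',(62,27))):
    im=cams.get_image(c); p=cv2.imread(f'pics/{c}0.png')
    u=proj(im,(.531,-.012,.03)); x0,y0=(u-[31,13]).astype(int); S=12.9
    q=cv2.resize(p[y0:y0+27,x0:x0+62],(800,int(27*S)),interpolation=cv2.INTER_CUBIC)[:295]
    for y in range(-60,50,10):
        P=lambda x,z:tuple(((proj(im,(.531+x+y*1e-3*.013,-.0098+y*1e-3,z))-[x0,y0]+.5)*12.9).astype(int).tolist())
        a,b=P(-.03,.042),P(-.021,.042); cv2.line(q,a,b,(0,255,0) if y else (0,0,255),1)
        a,b=P(.021,.042),P(.03,.042); cv2.line(q,a,b,(0,255,0) if y else (0,0,255),1)
    out.append(q)
cv2.imwrite('pics/three.png',np.vstack(out))
```

```text
(no output)
```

View pics/three.png

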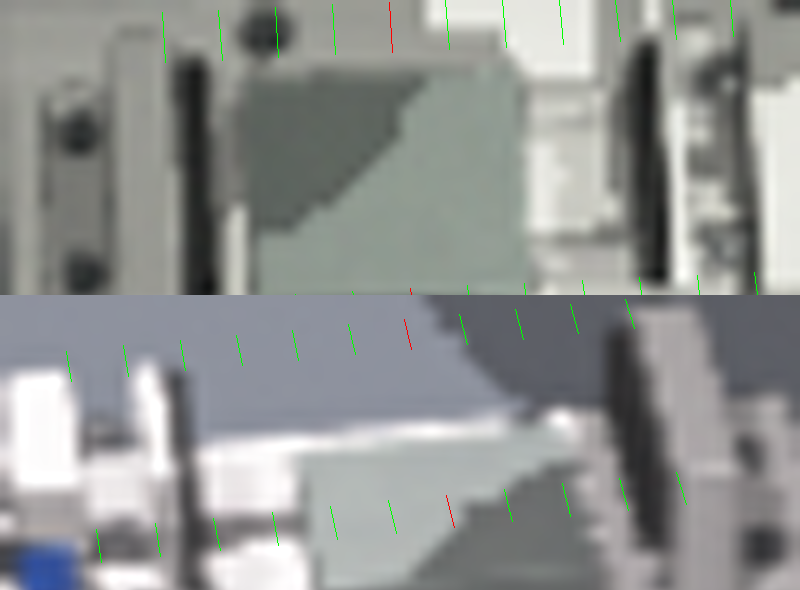

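step_arm(
  moves=[
    [[-1,-1,0.5],[0,0,0],0.4],
    [[-2,-3,1.5],[-1,0,0],0.4],
    [[-3,-5.5,3],[-2,0,0],0.4],
    [[-4,-8,4.5],[-3,0,0],0.4],
    [[-5,-10.5,6],[-4,0,0],0.4],
    [[-6,-13,7.5],[-5.5,0,0],0.4],
    [[-6.7,-15.5,9],[-7,0,0],0.4],
    [[-6.7,-17,10],[-8,0,0],0.4],
    [[-6.7,-18,10.5],[-9,0,0],0.4],
    [[-6.7,-18.5,11],[-10,0,0],0.4],
  ],
)

```text
t: 7.45
tool_pos: [0.5151, 0.0885, 0.1274]
tool_rot: [0.037, 1.565, -0.035]
contact_force: [0.0, -0.4, -1.5]
opening: 0.0528
```

Run:
```python
from h import *
tgt((.531,-.013,.075),-.013)
```

```text
shift [  5.24 -10.08   2.03] turn [-1.9  0.3 -0.1]
```

step_arm(
  moves=[
    [[0,-1.5,0.3],[-0.5,0,0],0.4],
    [[0,-3.5,0.7],[-1,0,0],0.4],
    [[0.3,-6,1.2],[-1.5,0,0],0.4],
    [[0.7,-8,1.7],[-1.9,0.3,0],0.4],
    [[1.3,-9.5,2],[-1.9,0.3,0],0.4],
    [[2.2,-10.1,2],[-1.9,0.3,0],0.4],
    [[3.3,-10.1,2],[-1.9,0.3,0],0.4],
    [[4.5,-10.1,2],[-1.9,0.3,0],0.4],
    [[5.2,-10.1,2],[-1.9,0.3,0],0.4],
    [[5.2,-10.1,2],[-1.9,0.3,0],0.4],
  ],
)

```text
t: 8.28
tool_pos: [0.5284, -0.0121, 0.0722]
tool_rot: [0.011, 1.576, -0.008]
contact_force: [-0.6, -0.7, -1.9]
opening: 0.0531
```

Run:
```python
from h import *
o=ctrl.get_obs();print(o['tool_pos'],o['contact_force']);tgt((.531,-.013,.0433),-.013)
out=[]
for c in('top','scene'):
    im=cams.get_image(c);u=proj(im,(.531,-.012,.045)).astype(int)
    out.append(cv2.resize(im['pixels'][u[1]-22:u[1]+22,u[0]-60:u[0]+60],(800,293),interpolation=cv2.INTER_CUBIC))
cv2.imwrite('pics/four.png',np.vstack(out))
```

```text
[ 0.52835793 -0.01209911  0.07222189] [-0.62698125 -0.73749723 -1.92850583]
shift [ 2.89 -0.09  0.28] turn [ 0.1 -0.3 -0.1]
```

View pics/four.png

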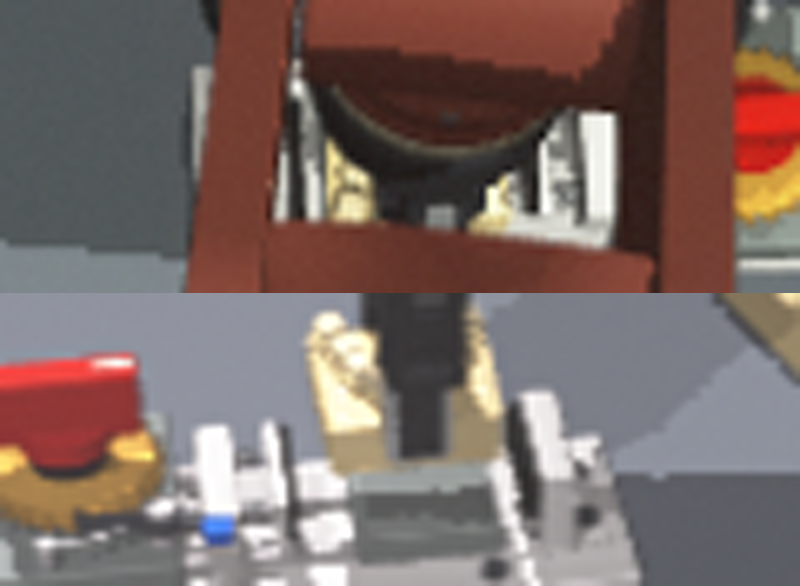

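The cast (columns 335–505) is centred over the bed (355–495) and clear of both jaws (faces near 290 and 535). I lower it now.

step_arm(
  moves=[
    [[0.5,-0.1,0.3],[0,0,0],0.4],
    [[1,-0.1,0.3],[0,0,0],0.4],
    [[1.5,-0.1,0.3],[0,0,0],0.4],
    [[2,-0.1,0.3],[0,0,0],0.4],
    [[2.4,-0.1,0.3],[0,0,0],0.4],
    [[2.6,-0.1,0.3],[0,0,0],0.4],
    [[2.7,-0.1,0.3],[0,0,0],0.4],
    [[2.7,-0.1,0.3],[0,0,0],0.4],
    [[2.7,-0.1,0.3],[0,0,0],0.4],
    [[2.7,-0.1,0.3],[0,0,0],0.4],
  ],
)

```text
t: 9.22
tool_pos: [0.5334, -0.0135, 0.048]
tool_rot: [0.01, 1.571, -0.008]
contact_force: [0.1, 0.0, -1.9]
opening: 0.0526
```

step_arm(
  moves=[
    [[0.1,0,-0.2],[0,0,0],0.4],
    [[0.2,0,-0.2],[0,0,0],0.4],
    [[0.25,0,-0.2],[0,0,0],0.4],
    [[0.3,0,-0.2],[0,0,0],0.4],
    [[0.35,0,-0.2],[0,0,0],0.4],
    [[0.4,0,-0.2],[0,0,0],0.4],
    [[0.4,0,-0.2],[0,0,0],0.4],
    [[0.4,0,-0.2],[0,0,0],0.4],
    [[0.4,0,-0.2],[0,0,0],0.4],
    [[0.4,0,-0.2],[0,0,0],0.4],
  ],
)

```text
t: 10.05
tool_pos: [0.5314, -0.0134, 0.044]
tool_rot: [0.01, 1.571, -0.008]
contact_force: [-0.4, -0.1, -2.3]
opening: 0.0527
```

step_arm(
  moves=[
    [[0.05,0,0],[0,0,0],0.4],
    [[0.1,0,0],[0,0,0],0.4],
    [[0.1,0,0],[0,0,0],0.4],
    [[0.15,0,0],[0,0,0],0.4],
    [[0.15,0,0],[0,0,0],0.4],
    [[0.2,0,0],[0,0,0],0.4],
    [[0.2,0,0],[0,0,0],0.4],
    [[0.2,0,0],[0,0,0],0.4],
    [[0.2,0,0],[0,0,0],0.4],
    [[0.2,0,0],[0,0,0],0.4],
  ],
)

```text
t: 10.88
tool_pos: [0.5314, -0.0135, 0.0423]
tool_rot: [0.01, 1.571, -0.008]
contact_force: [-3.8, -0.3, 3.4]
opening: 0.0528
```

step_arm(
  moves=[
    [[0,0,0],[0,0,0],0.65],
    [[0,0,0],[0,0,0],0.68],
    [[0,0,0],[0,0,0],0.72],
    [[0,0,0],[0,0,0],0.76],
    [[0,0,0],[0,0,0],0.8],
    [[0,0,0],[0,0,0],0.8],
    [[-0.5,0,0],[0,0,0],0.8],
    [[-1.5,0,0],[0,0,0],0.8],
    [[-3.5,0,0],[0,0,0],0.8],
    [[-6,0,0],[0,0,0],0.8],
  ],
)

```text
t: 11.72
tool_pos: [0.5302, -0.0133, 0.1021]
tool_rot: [0.011, 1.574, -0.008]
contact_force: [0.9, 0.1, 0.5]
opening: 0.0682
```

Run:
```python
from h import *
# knob point by both cams
r=[]
for c in('top','scene'):
    im=cams.get_image(c)
    for k in finder.tip_of(c,'knob_grip')[:2]: print(c,k['at'],round(k['conf'],2),ray(im,k['at'],.076))
    p=im['pixels'].astype(int);m=((p[...,2]>110)&(p[...,1]<50)&(p[...,0]<50)).astype(np.uint8)
    ys,xs=np.where(m); s=(abs(xs-proj(im,(.53,-.124,.08))[0])<25)&(abs(ys-proj(im,(.53,-.124,.08))[1])<25);print(xs[s].min(),xs[s].max(),ys[s].min(),ys[s].max(), [proj(im,(.53,-.124+d,.088)).round(1) for d in(-.025,.025)])
    u=proj(im,(.531,-.05,.045)).astype(int)
    r.append(cv2.resize(im['pixels'][u[1]-28:u[1]+28,u[0]-75:u[0]+75],(800,299),interpolation=cv2.INTER_CUBIC))
cv2.imwrite('pics/five.png',np.vstack(r)); o=ctrl.get_obs();print(o['tool_pos'],np.round(o['q'],2))
```

```text
top [355.5, 237.9] 0.69 [ 0.52814923 -0.12792031  0.076     ]
top [301.5, 242.5] 0.52 [ 0.52508762 -0.00973052  0.076     ]
355 366 232 245 [array([366.1, 235.4]), array([343. , 236.8])]
scene [204.8, 210.8] 0.6 [ 0.52288889 -0.11770235  0.076     ]Traceback (most recent call last):
  File "<stdin>", line 8, in <module>
    return umr_minimum(a, axis, None, out, keepdims, initial, where)
ValueError: zero-size array to reduction operation minimum which has no identity
```

Run:
```python
from h import *
o=ctrl.get_obs();print(o['tool_pos'],np.round(o['q'],2),o['wrist_torque']);tgt((.529,-.1245,.13),-.013)
```

```text
[ 0.53244208 -0.01369129  0.10415766] [-0.17 -0.03  1.95  0.    1.22 -0.15] [ 0.00391028  0.05384747 -0.00454111]
shift [ -2.59 -11.08  -0.2 ] turn [ 0.1  0.2 -0. ]
```

step_arm(
  moves=[
    [[-1.5,0,-0.2],[0,0,0],0.8],
    [[-2.6,-0.5,-0.2],[0,0,0],0.8],
    [[-2.6,-2.5,-0.2],[0,0,0],0.7],
    [[-2.6,-5,-0.2],[0,0,0],0.6],
    [[-2.6,-7.5,-0.2],[0,0,0],0.5],
    [[-2.6,-9.5,-0.2],[0,0,0],0.5],
    [[-2.6,-11,-0.2],[0,0,0],0.5],
    [[-2.6,-11.1,-0.2],[0,0,0],0.5],
    [[-2.6,-11.1,-0.2],[0,0,0],0.5],
    [[-2.6,-11.1,-0.2],[0,0,0],0.5],
  ],
)

```text
t: 12.75
tool_pos: [0.5288, -0.1244, 0.1297]
tool_rot: [0.011, 1.568, -0.008]
contact_force: [0.6, 0.1, 0.0]
opening: 0.0425
```

Run:
```python
from h import *
r=[]
for c in('top','scene'):
    im=cams.get_image(c)
    u=proj(im,(.531,-.06,.05)).astype(int)
    r.append(cv2.resize(im['pixels'][u[1]-28:u[1]+28,u[0]-75:u[0]+75],(800,299),interpolation=cv2.INTER_CUBIC))
cv2.imwrite('pics/five.png',np.vstack(r)); o=ctrl.get_obs();print(o['tool_pos'],np.round(o['q'],2));tgt((.529,-.1245,.078),-.013)
```

```text
[ 0.52895076 -0.12391036  0.12983439] [-0.37 -0.04  1.91  0.    1.27 -0.36]
shift [ 5.18 -0.07 -0.01] turn [ 0.1  0.2 -0.1]
```

View pics/five.png

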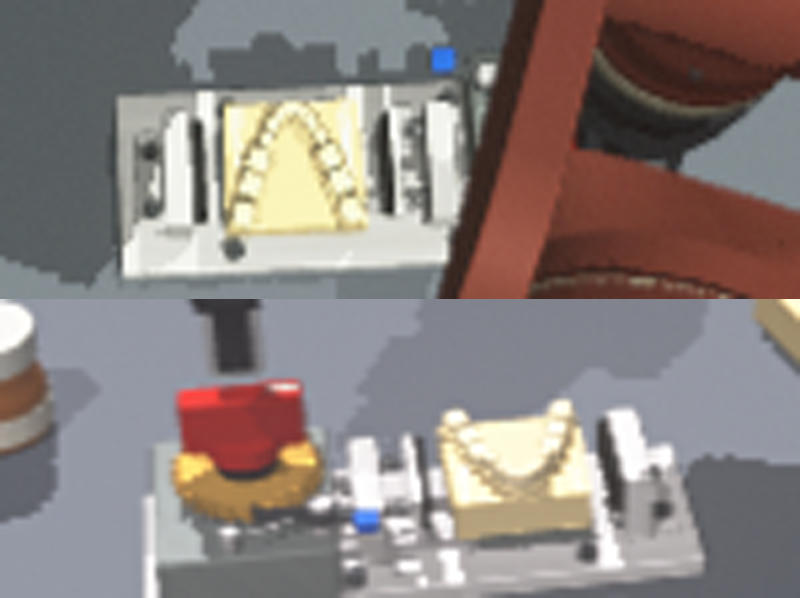

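The cast stands square on the bed with gaps of about 5–8 mm to both jaws. The fingers (column 236 in the scene view) are above the bar (240). I go down and grasp the knob.

step_arm(
  moves=[
    [[1.5,-0.1,0],[0,0,0],0.5],
    [[3,-0.1,0],[0,0,0],0.5],
    [[4.3,-0.1,0],[0,0,0],0.5],
    [[5.2,-0.1,0],[0,0,0],0.5],
    [[5.2,-0.1,0],[0,0,0],0.5],
    [[5.2,-0.1,0],[0,0,0],0.3],
    [[5.2,-0.1,0],[0,0,0],0.1],
    [[5.2,-0.1,0],[0,0,0],0],
    [[5.2,-0.1,0],[0,0,0],0],
    [[5.2,-0.1,0],[0,0,0],0],
  ],
  grip_force=40,
)

```text
t: 13.68
tool_pos: [0.5296, -0.1251, 0.0796]
tool_rot: [0.009, 1.567, -0.008]
contact_force: [-4.1, 0.6, 3.9]
opening: 0.0136
```

```bash
cat > s.py <<'E'
from h import *
o=ctrl.get_obs();T=rot(o['tool_rot']);print('t',round(o['t'],2),'pos',np.round(o['tool_pos'],4),'F',np.round(o['contact_force'],1),'Tq',np.round(o['wrist_torque'],3),'open',round(o['opening'],4),'yaw',np.round(np.degrees(np.arctan2(T[1,2],T[0,2])),2),'q6',round(o['q'][5],2), 'eff6',round(o['effort'][5],3))
E
python3 s.py
```

```text
t 13.68 pos [ 0.5296 -0.1251  0.0796] F [-4.1  0.6  3.9] Tq [0.198 0.584 0.029] open 0.0136 yaw -0.62 q6 -0.36 eff6 0.014
```

step_arm(
  moves=[
    [[0,0,0],[4,0,0],0],
    [[0,0,0],[8,0,0],0],
    [[0,0,0],[12,0,0],0],
    [[0,0,0],[15,0,0],0],
    [[0,0,0],[17,0,0],0],
    [[0,0,0],[17,0,0],0],
    [[0,0,0],[17,0,0],0],
    [[0,0,0],[17,0,0],0],
    [[0,0,0],[17,0,0],0],
    [[0,0,0],[17,0,0],0],
  ],
)

```text
t: 14.52
tool_pos: [0.5294, -0.1251, 0.0797]
tool_rot: [0.242, 1.555, -0.24]
contact_force: [-3.3, 0.2, -0.1]
opening: 0.0134
```

```bash
python3 s.py
```

```text
t 14.52 pos [ 0.5294 -0.1251  0.0797] F [-3.3  0.2 -0.1] Tq [-0.019  0.398  0.001] open 0.0134 yaw -17.6 q6 -0.06 eff6 0.011
```

step_arm(
  moves=[
    [[0,0,0],[2,0,0],0],
    [[0,0,0],[4,0,0],0],
    [[0,0,0],[6,0,0],0],
    [[0,0,0],[8,0,0],0],
    [[0,0,0],[10,0,0],0],
    [[0,0,0],[10,0,0],0],
    [[0,0,0],[10,0,0],0],
    [[0,0,0],[10,0,0],0],
    [[0,0,0],[10,0,0],0],
    [[0,0,0],[10,0,0],0],
  ],
)

```text
t: 15.35
tool_pos: [0.5293, -0.125, 0.0797]
tool_rot: [0.378, 1.535, -0.376]
contact_force: [-3.0, -0.3, -0.0]
opening: 0.0128
```

```bash
python3 s.py
```

```text
t 15.35 pos [ 0.5293 -0.125   0.0797] F [-3.  -0.3 -0. ] Tq [0.066 0.484 0.008] open 0.0128 yaw -27.58 q6 0.11 eff6 0.037
```

step_arm(
  moves=[
    [[0,0,0],[1,0,0],0],
    [[0,0,0],[2,0,0],0],
    [[0,0,0],[3,0,0],0],
    [[0,0,0],[4,0,0],0],
    [[0,0,0],[5,0,0],0],
    [[0,0,0],[5,0,0],0],
    [[0,0,0],[5,0,0],0],
    [[0,0,0],[5,0,0],0],
    [[0,0,0],[5,0,0],0],
    [[0,0,0],[5,0,0],0],
  ],
)

```text
t: 16.18
tool_pos: [0.5292, -0.1251, 0.0797]
tool_rot: [0.447, 1.522, -0.444]
contact_force: [-2.9, 0.3, 0.5]
opening: 0.0133
```

```bash
python3 s.py
python3 - <<'E'
from h import *
r=[]
for c in('top','scene'):
    im=cams.get_image(c)
    u=proj(im,(.531,-.06,.05)).astype(int); cv2.imwrite(f'pics/w2{c}.png',im['pixels'])
    r.append(cv2.resize(im['pixels'][u[1]-28:u[1]+28,u[0]-75:u[0]+75],(800,299),interpolation=cv2.INTER_CUBIC))
cv2.imwrite('pics/six.png',np.vstack(r))
E
python3 s.py
```

```text
t 16.18 pos [ 0.5292 -0.1251  0.0797] F [-2.9  0.3  0.5] Tq [0.079 0.542 0.001] open 0.0133 yaw -32.59 q6 0.2 eff6 0.015
t 16.28 pos [ 0.5293 -0.125   0.0797] F [-4.1  1.4  0.7] Tq [-0.004  0.602  0.019] open 0.0132 yaw -32.58 q6 0.2 eff6 0.015
```

View pics/six.png

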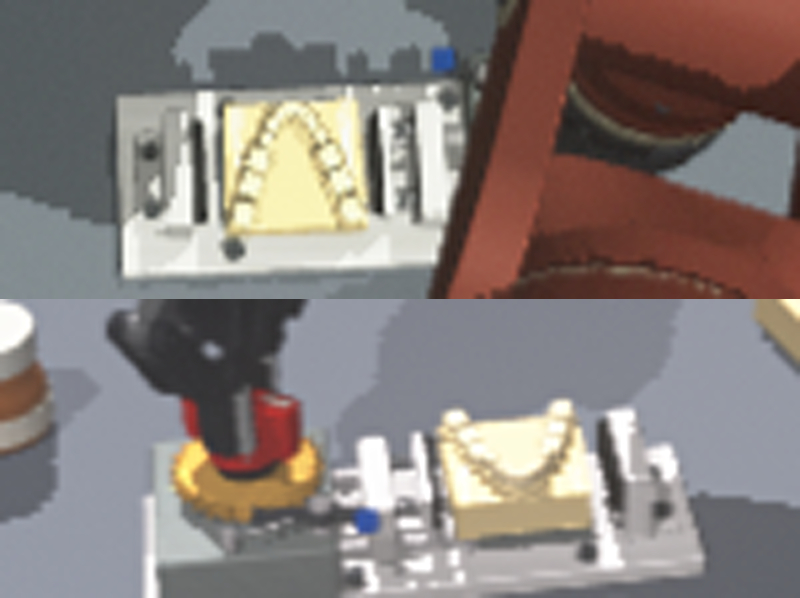

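Two clicks are done, and the jaw has moved about 4 mm (top view, column 378 to 370). The joint 6 effort reads with the least noise, so I use it to feel for the pinch.

step_arm(
  moves=[
    [[0,0,0],[4,0,0],0],
    [[0,0,0],[8,0,0],0],
    [[0,0,0],[12,0,0],0],
    [[0,0,0],[15,0,0],0],
    [[0,0,0],[15,0,0],0],
    [[0,0,0],[15,0,0],0],
    [[0,0,0],[15,0,0],0],
    [[0,0,0],[15,0,0],0],
    [[0,0,0],[15,0,0],0],
    [[0,0,0],[15,0,0],0],
  ],
)

```text
t: 17.12
tool_pos: [0.5291, -0.125, 0.0797]
tool_rot: [0.65, 1.47, -0.647]
contact_force: [-4.0, 2.6, 1.5]
opening: 0.0131
```

```bash
python3 s.py
```

```text
t 17.12 pos [ 0.5291 -0.125   0.0797] F [-4.   2.6  1.5] Tq [0.205 0.783 0.057] open 0.0131 yaw -47.56 q6 0.46 eff6 0.048
```

step_arm(
  moves=[
    [[0,0,0],[4,0,0],0],
    [[0,0,0],[8,0,0],0],
    [[0,0,0],[12,0,0],0],
    [[0,0,0],[15,0,0],0],
    [[0,0,0],[15,0,0],0],
    [[0,0,0],[15,0,0],0],
    [[0,0,0],[15,0,0],0],
    [[0,0,0],[15,0,0],0],
    [[0,0,0],[15,0,0],0],
    [[0,0,0],[15,0,0],0],
  ],
)

```text
t: 17.95
tool_pos: [0.529, -0.1249, 0.0796]
tool_rot: [0.851, 1.398, -0.848]
contact_force: [-4.4, 1.6, 2.0]
opening: 0.0131
```

```bash
python3 s.py
python3 - <<'E'
from h import *
r=[]
for c in('top','scene'):
    im=cams.get_image(c)
    u=proj(im,(.531,-.06,.05)).astype(int); cv2.imwrite(f'pics/w4{c}.png',im['pixels'])
E
python3 s.py
```

```text
t 17.95 pos [ 0.529  -0.1249  0.0796] F [-4.4  1.6  2. ] Tq [0.127 0.805 0.026] open 0.0131 yaw -62.55 q6 0.72 eff6 0.013
t 18.05 pos [ 0.529  -0.1249  0.0797] F [-5.   2.1  1. ] Tq [ 0.128  0.847 -0.007] open 0.0132 yaw -62.55 q6 0.72 eff6 0.013
```

step_arm(
  moves=[
    [[0,0,0],[4,0,0],0],
    [[0,0,0],[8,0,0],0],
    [[0,0,0],[12,0,0],0],
    [[0,0,0],[15,0,0],0],
    [[0,0,0],[17,0,0],0],
    [[0,0,0],[17,0,0],0],
    [[0,0,0],[17,0,0],0],
    [[0,0,0],[17,0,0],0],
    [[0,0,0],[17,0,0],0],
    [[0,0,0],[17,0,0],0],
  ],
)

```text
t: 18.88
tool_pos: [0.5289, -0.1247, 0.0797]
tool_rot: [1.075, 1.29, -1.072]
contact_force: [-4.2, 2.2, 1.5]
opening: 0.0137
```

```bash
python3 s.py;  python3 - <<'E'
from h import *
r=[]
for c in('top','scene'):
    im=cams.get_image(c)
    u=proj(im,(.531,-.035,.05)).astype(int); cv2.imwrite(f'pics/w5{c}.png',im['pixels'])
    r.append(cv2.resize(im['pixels'][u[1]-20:u[1]+20,u[0]-53:u[0]+53],(800,299),interpolation=cv2.INTER_CUBIC))
cv2.imwrite('pics/seven.png',np.vstack(r))
E
python3 s.py
```

```text
t 18.88 pos [ 0.5289 -0.1247  0.0797] F [-4.2  2.2  1.5] Tq [0.15  0.805 0.055] open 0.0137 yaw -79.53 q6 1.02 eff6 0.038
t 18.98 pos [ 0.529  -0.1247  0.0797] F [-5.1  2.7  1.7] Tq [0.139 0.755 0.022] open 0.0132 yaw -79.53 q6 1.02 eff6 0.038
```

View pics/seven.png

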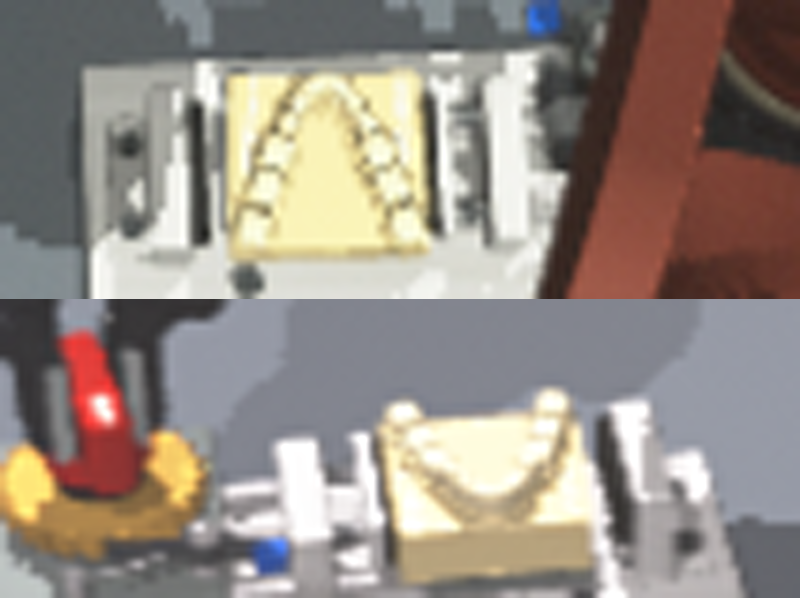

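step_arm(
  moves=[
    [[0,0,0],[4,0,0],0],
    [[0,0,0],[8,0,0],0],
    [[0,0,0],[12,0,0],0],
    [[0,0,0],[15,0,0],0],
    [[0,0,0],[15,0,0],0],
    [[0,0,0],[15,0,0],0],
    [[0,0,0],[15,0,0],0],
    [[0,0,0],[15,0,0],0],
    [[0,0,0],[15,0,0],0],
    [[0,0,0],[15,0,0],0],
  ],
)

```text
t: 19.82
tool_pos: [0.5289, -0.1245, 0.0797]
tool_rot: [1.268, 1.172, -1.264]
contact_force: [-4.1, 2.6, 1.7]
opening: 0.0133
```

```bash
python3 s.py
```

```text
t 19.82 pos [ 0.5289 -0.1245  0.0797] F [-4.1  2.6  1.7] Tq [ 0.197  0.819 -0.003] open 0.0133 yaw -94.45 q6 1.28 eff6 0.03
```

step_arm(
  moves=[
    [[0,0,0],[2,0,0],0],
    [[0,0,0],[4,0,0],0],
    [[0,0,0],[6,0,0],0],
    [[0,0,0],[7,0,0],0],
    [[0,0,0],[7,0,0],0],
    [[0,0,0],[7,0,0],0],
    [[0,0,0],[7,0,0],0],
    [[0,0,0],[7,0,0],0],
    [[0,0,0],[7,0,0],0],
    [[0,0,0],[7,0,0],0],
  ],
)

```text
t: 20.65
tool_pos: [0.5289, -0.1244, 0.0797]
tool_rot: [1.357, 1.109, -1.353]
contact_force: [-4.3, 2.8, 2.7]
opening: 0.0137
```

```bash
python3 s.py
python3 - <<'E'
from h import *
r=[]
for c in('top','scene'):
    im=cams.get_image(c)
    u=proj(im,(.531,-.035,.05)).astype(int); cv2.imwrite(f'pics/w65{c}.png',im['pixels'])
E
python3 s.py
```

```text
t 20.65 pos [ 0.5289 -0.1244  0.0797] F [-4.3  2.8  2.7] Tq [0.206 0.83  0.129] open 0.0137 yaw -101.42 q6 1.4 eff6 0.126
t 20.75 pos [ 0.5289 -0.1244  0.0797] F [-4.4  2.8  1.3] Tq [0.21  0.811 0.108] open 0.0133 yaw -101.42 q6 1.4 eff6 0.126
```

Effort jumped to 0.126 between clicks 6 and 7, so I check the gap at the stop jaw.

```bash
python3 - <<'E'
from h import *
r=[]
for c in('top','scene'):
  for w in('w4','w65'):
    im=cams.get_image(c) if w=='w4' else im
    p=cv2.imread(f'pics/{w}{c}.png');u=proj(im,(.531,-.015,.045)).astype(int)
    q=p[u[1]-18:u[1]+18,u[0]-32:u[0]+32]
    r.append(cv2.resize(q,(400,225),interpolation=cv2.INTER_CUBIC))
    # column profile over rows near centre
    print(c,w,u[0]-32,p[u[1]-3:u[1]+6,u[0]-32:u[0]+32].astype(int).mean((0,2)).round().astype(int).tolist() if c=='top' else '')
cv2.imwrite('pics/eight.png',np.vstack([np.hstack(r[:2]),np.hstack(r[2:])]))
E
python3 s.py
```

```text
top w4 270 [146, 166, 168, 120, 120, 109, 122, 144, 118, 161, 167, 204, 237, 213, 97, 55, 122, 214, 155, 96, 202, 222, 196, 180, 194, 220, 218, 215, 213, 219, 225, 226, 226, 226, 225, 221, 197, 181, 186, 201, 222, 214, 218, 228, 217, 208, 107, 62, 225, 231, 194, 177, 131, 104, 93, 231, 241, 242, 242, 233, 187, 167, 144, 102]
top w65 270 [146, 166, 168, 120, 120, 109, 122, 143, 119, 162, 166, 204, 237, 214, 97, 54, 93, 128, 194, 216, 202, 188, 193, 226, 227, 216, 216, 220, 225, 225, 226, 225, 226, 222, 196, 188, 197, 202, 227, 222, 216, 220, 215, 213, 104, 66, 238, 202, 172, 151, 146, 100, 129, 236, 240, 240, 239, 206, 191, 190, 186, 170, 167, 143]
scene w4 220 
scene w65 220 
t 20.85 pos [ 0.5289 -0.1244  0.0797] F [-4.4  1.9  1.6] Tq [0.242 0.796 0.14 ] open 0.0134 yaw -101.41 q6 1.4 eff6 0.126
```

View pics/eight.png

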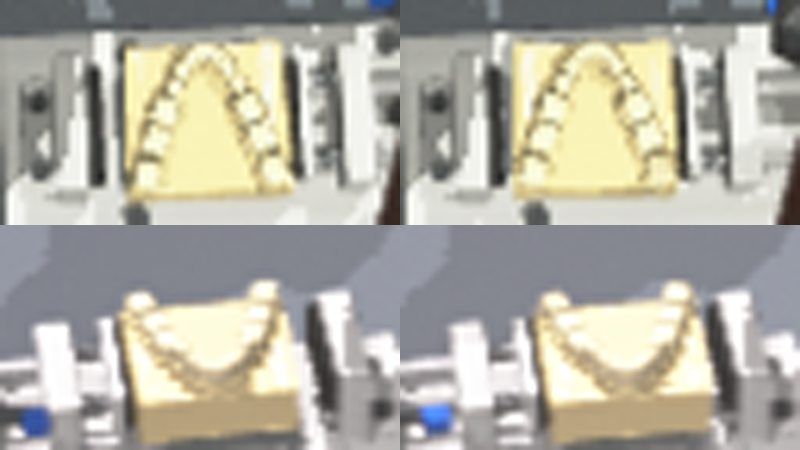

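step_arm(
  moves=[
    [[0,0,0],[0.6,0,0],0],
    [[0,0,0],[1.2,0,0],0],
    [[0,0,0],[1.8,0,0],0],
    [[0,0,0],[2.4,0,0],0],
    [[0,0,0],[3,0,0],0],
    [[0,0,0],[3.6,0,0],0],
    [[0,0,0],[4.2,0,0],0],
    [[0,0,0],[4.8,0,0],0],
    [[0,0,0],[5.4,0,0],0],
    [[0,0,0],[6,0,0],0],
  ],
)

```text
t: 21.68
tool_pos: [0.5289, -0.1244, 0.0797]
tool_rot: [1.433, 1.05, -1.428]
contact_force: [-3.7, 2.3, 1.6]
opening: 0.0133
```

```bash
python3 s.py; python3 -c "
from h import *
cams.get_image('top')"; python3 s.py
```

```text
t 21.68 pos [ 0.5289 -0.1244  0.0797] F [-3.7  2.3  1.6] Tq [0.274 0.794 0.095] open 0.0133 yaw -107.48 q6 1.51 eff6 0.026
t 21.73 pos [ 0.5289 -0.1244  0.0797] F [-4.4  3.6  1.6] Tq [0.237 0.777 0.062] open 0.0131 yaw -107.51 q6 1.51 eff6 0.14
```

step_arm(
  moves=[
    [[0,0,0],[0.2,0,0],0],
    [[0,0,0],[0.4,0,0],0],
    [[0,0,0],[0.6,0,0],0],
    [[0,0,0],[0.8,0,0],0],
    [[0,0,0],[1,0,0],0],
    [[0,0,0],[1.2,0,0],0],
    [[0,0,0],[1.4,0,0],0],
    [[0,0,0],[1.6,0,0],0],
    [[0,0,0],[1.8,0,0],0],
    [[0,0,0],[2,0,0],0],
  ],
)

```text
t: 22.57
tool_pos: [0.5289, -0.1243, 0.0797]
tool_rot: [1.458, 1.03, -1.454]
contact_force: [-3.6, 2.8, 1.8]
opening: 0.0132
```

```bash
python3 s.py; python3 -c "
from h import *
cams.get_image('top')"; python3 s.py
```

```text
t 22.57 pos [ 0.5289 -0.1243  0.0797] F [-3.6  2.8  1.8] Tq [0.259 0.78  0.103] open 0.0132 yaw -109.53 q6 1.54 eff6 0.07
t 22.62 pos [ 0.5289 -0.1244  0.0797] F [-4.7  3.9  1.7] Tq [0.26  0.803 0.074] open 0.0131 yaw -109.54 q6 1.54 eff6 0.109
```

step_arm(
  moves=[
    [[0,0,0],[-0.4,0,0],0],
    [[0,0,0],[-0.8,0,0],0],
    [[0,0,0],[-1.2,0,0],0],
    [[0,0,0],[-1.6,0,0],0],
    [[0,0,0],[-1.6,0,0],0],
    [[0,0,0],[-1.6,0,0],0],
    [[0,0,0],[-1.6,0,0],0],
    [[0,0,0],[-1.6,0,0],0],
    [[0,0,0],[-1.6,0,0],0],
    [[0,0,0],[-1.6,0,0],0],
  ],
)

```text
t: 23.45
tool_pos: [0.5289, -0.1244, 0.0797]
tool_rot: [1.438, 1.046, -1.434]
contact_force: [-4.4, 1.4, 1.9]
opening: 0.0132
```

```bash
cat > avg.py <<'E'
from h import *
a=[];e=[]
for i in range(6):
    o=ctrl.get_obs();a.append(o['wrist_torque']);e.append(o['effort'][5]);cams.get_image('top')
print('avg Tq',np.mean(a,0).round(3),'sd',np.std(a,0).round(3),'eff',np.round(e,3))
E
python3 avg.py; python3 s.py
```

```text
avg Tq [0.202 0.803 0.023] sd [0.034 0.03  0.025] eff [0.024 0.024 0.023 0.023 0.023 0.022]
t 23.75 pos [ 0.5289 -0.1244  0.0797] F [-4.   1.7  1.6] Tq [0.2   0.821 0.016] open 0.0131 yaw -107.94 q6 1.51 eff6 0.022
```

step_arm(
  moves=[
    [[0,0,0],[0.4,0,0],0],
    [[0,0,0],[0.8,0,0],0],
    [[0,0,0],[1.2,0,0],0],
    [[0,0,0],[1.6,0,0],0],
    [[0,0,0],[1.6,0,0],0],
    [[0,0,0],[1.6,0,0],0],
    [[0,0,0],[1.6,0,0],0],
    [[0,0,0],[1.6,0,0],0],
    [[0,0,0],[1.6,0,0],0],
    [[0,0,0],[1.6,0,0],0],
  ],
)

```text
t: 24.58
tool_pos: [0.5289, -0.1243, 0.0797]
tool_rot: [1.458, 1.029, -1.454]
contact_force: [-4.1, 3.7, 2.0]
opening: 0.0135
```

```bash
python3 avg.py; python3 s.py
```

```text
avg Tq [0.238 0.785 0.086] sd [0.037 0.018 0.043] eff [0.089 0.09  0.09  0.09  0.09  0.09 ]
t 24.88 pos [ 0.5289 -0.1243  0.0796] F [-3.3  2.7  1.9] Tq [0.334 0.747 0.131] open 0.0133 yaw -109.53 q6 1.54 eff6 0.09
```

Averaging the forward and backward readings cancels friction. It leaves a load of about 0.055 N m at 4° past click 7, so click 7 is the pinch, with about 5–6 N. One more click should give about 14 N.

step_arm(
  moves=[
    [[0,0,0],[2,0,0],0],
    [[0,0,0],[4,0,0],0],
    [[0,0,0],[6,0,0],0],
    [[0,0,0],[8,0,0],0],
    [[0,0,0],[10,0,0],0],
    [[0,0,0],[11.5,0,0],0],
    [[0,0,0],[13,0,0],0],
    [[0,0,0],[14.3,0,0],0],
    [[0,0,0],[14.3,0,0],0],
    [[0,0,0],[14.3,0,0],0],
  ],
)

```text
t: 25.72
tool_pos: [0.5289, -0.1242, 0.0797]
tool_rot: [1.632, 0.871, -1.628]
contact_force: [-3.5, 3.2, 2.3]
opening: 0.0132
```

```bash
python3 avg.py; python3 s.py
```

```text
avg Tq [0.305 0.796 0.031] sd [0.019 0.028 0.039] eff [0.072 0.061 0.06  0.06  0.06  0.06 ]
t 26.02 pos [ 0.529  -0.1242  0.0797] F [-3.7  3.1  0.6] Tq [0.293 0.824 0.03 ] open 0.0136 yaw -123.84 q6 1.79 eff6 0.06
```

step_arm(
  moves=[
    [[0,0,0],[0.2,0,0],0],
    [[0,0,0],[0.4,0,0],0],
    [[0,0,0],[0.6,0,0],0],
    [[0,0,0],[0.8,0,0],0],
    [[0,0,0],[1,0,0],0],
    [[0,0,0],[1,0,0],0],
    [[0,0,0],[1,0,0],0],
    [[0,0,0],[1,0,0],0],
    [[0,0,0],[1,0,0],0],
    [[0,0,0],[1,0,0],0],
  ],
)

```text
t: 26.85
tool_pos: [0.5289, -0.1242, 0.0797]
tool_rot: [1.644, 0.859, -1.64]
contact_force: [-3.3, 2.2, 2.2]
opening: 0.0134
```

```bash
python3 s.py
```

```text
t 26.85 pos [ 0.5289 -0.1242  0.0797] F [-3.3  2.2  2.2] Tq [0.312 0.788 0.11 ] open 0.0134 yaw -124.84 q6 1.81 eff6 0.101
```

step_arm(
  moves=[
    [[0,0,0],[-0.4,0,0],0],
    [[0,0,0],[-0.8,0,0],0],
    [[0,0,0],[-1.2,0,0],0],
    [[0,0,0],[-1.6,0,0],0],
    [[0,0,0],[-1.6,0,0],0],
    [[0,0,0],[-1.6,0,0],0],
    [[0,0,0],[-1.6,0,0],0],
    [[0,0,0],[-1.6,0,0],0],
    [[0,0,0],[-1.6,0,0],0],
    [[0,0,0],[-1.6,0,0],0],
  ],
)

```text
t: 27.68
tool_pos: [0.5289, -0.1242, 0.0797]
tool_rot: [1.625, 0.878, -1.621]
contact_force: [-3.5, 3.0, 1.4]
opening: 0.0132
```

```bash
python3 s.py
```

```text
t 27.68 pos [ 0.5289 -0.1242  0.0797] F [-3.5  3.   1.4] Tq [0.234 0.837 0.04 ] open 0.0132 yaw -123.24 q6 1.78 eff6 0.039
```

The load rose less than I expected. I track the cast and jaw motion across the saved pictures with subpixel registration.

```bash
cat > track.py <<'E'
from h import *
import sys
n=sys.argv[1]
IM={}
for c in('top','scene'):
    IM[c]=cams.get_image(c);cv2.imwrite(f'pics/{n}{c}.png',IM[c]['pixels'])
ref='w65'
def shift(c,a,b,P,hw):
    u=proj(IM[c],P).astype(int);s=np.s_[u[1]-hw[1]:u[1]+hw[1]+1,u[0]-hw[0]:u[0]+hw[0]+1]
    A=cv2.imread(f'pics/{a}{c}.png');B=cv2.imread(f'pics/{b}{c}.png')
    A=cv2.cvtColor(A,6).astype(np.float32);B=cv2.cvtColor(B,6).astype(np.float32)
    W=np.eye(2,3,dtype=np.float32)
    y0,x0=u[1]-hw[1],u[0]-hw[0]
    W[:,2]=(x0,y0)
    try: cc,W=cv2.findTransformECC(A[s].copy(),B,W,cv2.MOTION_TRANSLATION,(3,200,1e-6),None,3)
    except Exception as e: return str(e)[:40]
    d=W[:,2]-(x0,y0)
    # px -> mm along world y
    g=(proj(IM[c],np.array(P)+[0,.001,0])-proj(IM[c],P))
    return round(float(d@g/(g@g)),2),round(float(cc),3)
names=['w2','w4','w5']+sys.argv[2:]+[n]
for c in('top','scene'):
    for nm,P,hw in(('cast',(.53,-.012,.048),(9,9)),('stop',(.531,.035,.03),(5,9)),('plateref',(.50,.0,.012),(12,4))):
        print(c,nm,[(b,shift(c,ref,b,P,hw)) for b in names])
E
python3 track.py w8
```

```text
top cast [('w2', (-4.53, 0.94)), ('w4', (-4.52, 0.936)), ('w5', (-2.88, 0.937)), ('w8', (2.34, 0.946))]
top stop [('w2', (0.04, 0.988)), ('w4', (0.05, 0.988)), ('w5', (0.04, 0.988)), ('w8', (-0.03, 0.992))]
top plateref [('w2', (-0.12, 0.904)), ('w4', (-0.08, 0.904)), ('w5', (-0.16, 0.937)), ('w8', (-0.04, 0.936))]
scene cast [('w2', (-4.9, 0.994)), ('w4', (-4.85, 0.993)), ('w5', (-2.9, 0.993)), ('w8', (2.56, 0.992))]
scene stop [('w2', (0.22, 0.962)), ('w4', (0.23, 0.962)), ('w5', (0.2, 0.965)), ('w8', (0.77, 0.926))]
scene plateref [('w2', (-4.17, 0.97)), ('w4', (-4.22, 0.969)), ('w5', (-2.54, 0.975)), ('w8', (1.64, 0.939))]
```

The images show that the cast was still sliding, 2.5 mm for 2.9 mm of jaw travel, so it is only just pinched at click 8. The earlier torque rise was friction. I go to click 9.

step_arm(
  moves=[
    [[0,0,0],[2,0,0],0],
    [[0,0,0],[4,0,0],0],
    [[0,0,0],[6,0,0],0],
    [[0,0,0],[8,0,0],0],
    [[0,0,0],[10,0,0],0],
    [[0,0,0],[12,0,0],0],
    [[0,0,0],[13.5,0,0],0],
    [[0,0,0],[15,0,0],0],
    [[0,0,0],[15.5,0,0],0],
    [[0,0,0],[15.5,0,0],0],
  ],
)

```text
t: 28.62
tool_pos: [0.529, -0.1241, 0.0797]
tool_rot: [1.805, 0.681, -1.801]
contact_force: [-4.1, 3.4, 1.4]
opening: 0.0132
```

```bash
python3 avg.py; python3 s.py; python3 track.py w9 w8 | grep cast
```

```text
avg Tq [0.447 0.724 0.137] sd [0.053 0.044 0.028] eff [0.211 0.158 0.146 0.145 0.145 0.146]
t 28.92 pos [ 0.529  -0.1241  0.0797] F [-3.3  3.9  1.6] Tq [0.425 0.684 0.172] open 0.0133 yaw -138.73 q6 2.05 eff6 0.145
top cast [('w2', (-4.53, 0.94)), ('w4', (-4.52, 0.936)), ('w5', (-2.88, 0.937)), ('w8', (2.34, 0.946)), ('w9', (2.46, 0.945))]
scene cast [('w2', (-4.9, 0.994)), ('w4', (-4.85, 0.993)), ('w5', (-2.9, 0.993)), ('w8', (2.56, 0.992)), ('w9', (2.64, 0.995))]
```

The cast moved only 0.1 mm over this click, so it is firmly pinched. I repeat the dither to get the load; the unpinched mean was 0.06.

step_arm(
  moves=[
    [[0,0,0],[0.2,0,0],0],
    [[0,0,0],[0.4,0,0],0],
    [[0,0,0],[0.6,0,0],0],
    [[0,0,0],[0.8,0,0],0],
    [[0,0,0],[1,0,0],0],
    [[0,0,0],[1,0,0],0],
    [[0,0,0],[1,0,0],0],
    [[0,0,0],[1,0,0],0],
    [[0,0,0],[1,0,0],0],
    [[0,0,0],[1,0,0],0],
  ],
)

```text
t: 29.85
tool_pos: [0.529, -0.1241, 0.0797]
tool_rot: [1.817, 0.668, -1.812]
contact_force: [-3.1, 3.2, 0.9]
opening: 0.0134
```

```bash
python3 s.py
```

```text
t 29.85 pos [ 0.529  -0.1241  0.0797] F [-3.1  3.2  0.9] Tq [0.469 0.702 0.201] open 0.0134 yaw -139.73 q6 2.07 eff6 0.156
```

step_arm(
  moves=[
    [[0,0,0],[-0.4,0,0],0],
    [[0,0,0],[-0.8,0,0],0],
    [[0,0,0],[-1.2,0,0],0],
    [[0,0,0],[-1.6,0,0],0],
    [[0,0,0],[-1.6,0,0],0],
    [[0,0,0],[-1.6,0,0],0],
    [[0,0,0],[-1.6,0,0],0],
    [[0,0,0],[-1.6,0,0],0],
    [[0,0,0],[-1.6,0,0],0],
    [[0,0,0],[-1.6,0,0],0],
  ],
)

```text
t: 30.68
tool_pos: [0.529, -0.1241, 0.0797]
tool_rot: [1.799, 0.689, -1.794]
contact_force: [-2.7, 4.0, 1.6]
opening: 0.0129
```

```bash
python3 s.py
```

```text
t 30.68 pos [ 0.529  -0.1241  0.0797] F [-2.7  4.   1.6] Tq [0.471 0.761 0.126] open 0.0129 yaw -138.13 q6 2.04 eff6 0.096
```

step_arm(
  moves=[
    [[0,0,0],[-0.4,0,0],0],
    [[0,0,0],[-0.8,0,0],0],
    [[0,0,0],[-1.2,0,0],0],
    [[0,0,0],[-1.5,0,0],0],
    [[0,0,0],[-1.5,0,0],0],
    [[0,0,0],[-1.5,0,0],0],
    [[0,0,0],[-1.5,0,0],0],
    [[0,0,0],[-1.5,0,0],0],
    [[0,0,0],[-1.5,0,0],0],
    [[0,0,0],[-1.5,0,0],0],
  ],
)

```text
t: 31.52
tool_pos: [0.529, -0.1241, 0.0797]
tool_rot: [1.782, 0.71, -1.777]
contact_force: [-3.7, 3.2, 2.2]
opening: 0.0132
```

```bash
python3 s.py
```

```text
t 31.52 pos [ 0.529  -0.1241  0.0797] F [-3.7  3.2  2.2] Tq [0.369 0.771 0.069] open 0.0132 yaw -136.63 q6 2.01 eff6 0.094
```

step_arm(
  moves=[
    [[0,0,0],[-0.4,0,0],0],
    [[0,0,0],[-0.8,0,0],0],
    [[0,0,0],[-1.2,0,0],0],
    [[0,0,0],[-1.2,0,0],0],
    [[0,0,0],[-1.2,0,0],0],
    [[0,0,0],[-1.2,0,0],0],
    [[0,0,0],[-1.2,0,0],0],
    [[0,0,0],[-1.2,0,0],0],
    [[0,0,0],[-1.2,0,0],0],
    [[0,0,0],[-1.2,0,0],0],
  ],
)

```text
t: 32.35
tool_pos: [0.529, -0.1241, 0.0797]
tool_rot: [1.768, 0.726, -1.763]
contact_force: [-3.4, 3.7, 1.5]
opening: 0.0132
```

```bash
python3 s.py
```

```text
t 32.35 pos [ 0.529  -0.1241  0.0797] F [-3.4  3.7  1.5] Tq [0.344 0.779 0.096] open 0.0132 yaw -135.43 q6 1.99 eff6 0.068
```

step_arm(
  moves=[
    [[0,0,0],[-0.4,0,0],0],
    [[0,0,0],[-0.8,0,0],0],
    [[0,0,0],[-1.2,0,0],0],
    [[0,0,0],[-1.5,0,0],0],
    [[0,0,0],[-1.5,0,0],0],
    [[0,0,0],[-1.5,0,0],0],
    [[0,0,0],[-1.5,0,0],0],
    [[0,0,0],[-1.5,0,0],0],
    [[0,0,0],[-1.5,0,0],0],
    [[0,0,0],[-1.5,0,0],0],
  ],
)

```text
t: 33.18
tool_pos: [0.529, -0.1242, 0.0797]
tool_rot: [1.751, 0.745, -1.746]
contact_force: [-3.4, 3.0, 2.1]
opening: 0.013
```

```bash
python3 s.py
```

```text
t 33.18 pos [ 0.529  -0.1242  0.0797] F [-3.4  3.   2.1] Tq [ 0.16   0.778 -0.41 ] open 0.013 yaw -133.94 q6 1.97 eff6 -0.382
```

step_arm(
  moves=[
    [[0,0,0],[-0.4,0,0],0],
    [[0,0,0],[-0.8,0,0],0],
    [[0,0,0],[-1.2,0,0],0],
    [[0,0,0],[-1.5,0,0],0],
    [[0,0,0],[-1.5,0,0],0],
    [[0,0,0],[-1.5,0,0],0],
    [[0,0,0],[-1.5,0,0],0],
    [[0,0,0],[-1.5,0,0],0],
    [[0,0,0],[-1.5,0,0],0],
    [[0,0,0],[-1.5,0,0],0],
  ],
)

```text
t: 34.02
tool_pos: [0.529, -0.1242, 0.0797]
tool_rot: [1.733, 0.765, -1.729]
contact_force: [-4.4, 1.1, 2.0]
opening: 0.0131
```

```bash
python3 s.py
```

```text
t 34.02 pos [ 0.529  -0.1242  0.0797] F [-4.4  1.1  2. ] Tq [ 0.071  0.803 -0.762] open 0.0131 yaw -132.44 q6 1.94 eff6 -0.785
```

The backward probe met the pawl at about −135.5°, so click 9 is caught. The pinch was at about −120.6°, which is click 8, so click 9 is one past it and the estimate is about 7–8.5 N. I stop winding here, relax to the tooth angle, let go and rise.

step_arm(
  moves=[
    [[0,0,0],[1.5,0,0],0],
    [[0,0,0],[3,0,0],0],
    [[0,0,0],[3,0,0],0],
    [[0,0,0],[3,0,0],0.2],
    [[0,0,0],[3,0,0],0.35],
    [[0,0,0],[3,0,0],0.45],
    [[0,0,0],[3,0,0],0.45],
    [[-1,0,0],[3,0,0],0.45],
    [[-3,0,0],[3,0,0],0.45],
    [[-6,0,0],[3,0,0],0.45],
  ],
)

```text
t: 34.85
tool_pos: [0.5271, -0.1238, 0.138]
tool_rot: [1.765, 0.729, -1.768]
contact_force: [-0.6, -0.5, -0.7]
opening: 0.0382
```

step_arm(
  moves=[
    [[-3,0,0],[0,0,0],0.45],
    [[-6,0,0],[0,0,0],0.45],
    [[-9,0,0],[0,0,0],0.45],
    [[-10,0,0],[0,0,0],0.45],
    [[-10,0,0],[0,0,0],0.45],
    [[-10,0,0],[0,0,0],0.45],
    [[-10,0,0],[0,0,0],0.45],
    [[-10,0,0],[0,0,0],0.45],
    [[-10,0,0],[0,0,0],0.45],
    [[-10,0,0],[0,0,0],0.45],
  ],
)

```text
t: 35.68
tool_pos: [0.5269, -0.124, 0.2364]
tool_rot: [1.764, 0.731, -1.771]
contact_force: [0.2, 0.6, 1.1]
opening: 0.0386
```

```bash
python3 s.py; python3 track.py wf w8 w9 | grep cast
python3 - <<'E'
import cv2,numpy as np
from h import *
r=[]
for c in('top','scene'):
    im=cams.get_image(c);u=proj(im,(.531,-.06,.05)).astype(int)
    r.append(cv2.resize(im['pixels'][u[1]-28:u[1]+28,u[0]-75:u[0]+75],(800,299),interpolation=cv2.INTER_CUBIC))
cv2.imwrite('pics/nine.png',np.vstack(r))
E
```

```text
t 35.68 pos [ 0.5269 -0.124   0.2364] F [0.2 0.6 1.1] Tq [-0.003  0.047  0.008] open 0.0386 yaw -135.43 q6 1.99 eff6 -0.0
top cast [('w2', (-4.53, 0.94)), ('w4', (-4.52, 0.936)), ('w5', (-2.88, 0.937)), ('w8', (2.34, 0.946)), ('w9', (2.46, 0.945)), ('wf', (2.51, 0.938))]
scene cast [('w2', (-4.9, 0.994)), ('w4', (-4.85, 0.993)), ('w5', (-2.9, 0.993)), ('w8', (2.56, 0.992)), ('w9', (2.64, 0.995)), ('wf', (2.96, 0.989))]
```

View pics/nine.png

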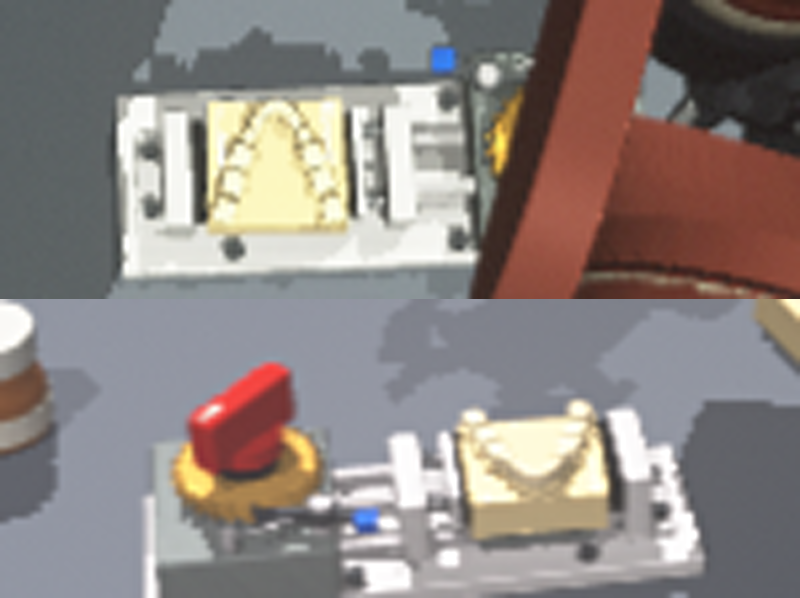

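```bash
python3 -c "
from station import ctrl
print(ctrl.finish_job())"
```

```text
the job is handed in; nothing more can be done
None
```

I set the middle-sized cast teeth up on the bed, let go of it, and wound the knob nine clicks, which I judge to be one past the pinch. I then let go of the knob and handed the job in after about 36 s on the robot's clock. The hand-in gave no verdict.

- **Pinch point:** image tracking put it at about click 8, where the cast stopped sliding. It moved only about 0.1 mm during the click after that.
- **Jaw force:** I estimate 7 to 8.5 N, never measured directly. The torque readings gave about 7 N and the cast tracking about 8 N or slightly more. Both are inside the required 6 to 17.5 N, but near the low end. Click 10 would have been about 15.5 N; I stayed at 9 because the pinch fell almost exactly on click 8.
- **Pawl:** I turned the knob back and met the pawl's stop at the expected angle, so the last click is caught.
- **Final picture:** the cast stands square between both jaws, about 1 to 2 mm from the bed centre in y. The gripper is well clear of everything.
- **Bystanders:** I never went near the jar, dish or knife, but did not measure their positions again at the end.

Two checks disagreed. A torque rise before click 7 looked like the pinch, but tracking showed the cast was still sliding, so it was friction. After I let go, the scene camera showed another 0.3 mm of cast movement and the top camera only 0.05 mm. I put that down to changed shadows.

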